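Start a UV cure of a mosaic tealight holder

ROBOT

A 7-joint arm with a two-finger parallel gripper is mounted at the origin on the work surface. World frame = base frame: x ahead of the robot, y to its left, z up, the work surface at z = 0. Lengths are in m, angles in rad, forces in N, time in s.
With the tool pointing down it reaches from about 0.425 to 0.875 m from the base axis. Payload 4.7 kg.
Tool frame: the origin (TCP) lies between the finger pads; the fingertips stand 11 mm ahead of it and the grasp point (between the pads) lies 8 mm behind it (ctrl.tip_reach is the distance from the TCP to the fingertips, in m); z points along the fingers, y is the direction in which the jaws open and shut (so a half turn about z gives the same grasp; the last joint's range is limited). The gripper opens to 87 mm and grips with 3 to 60 N. Pads are 19 mm wide; open, the fingers measure 117 mm over their backs; the gripper's body (75 mm by 190 mm) begins 51 mm behind the grasp point.
Start: joints at [1.338, 0.321, -0.07, 1.45, 0.023, 1.371, -0.057], TCP at [0.159, -0.63, 0.234] pointing down, gripper open.
Joint ranges: [-2.86, 2.86], [-0.3, 2.09], [-1.38, 1.24], [0.06, 2.45], [-1.56, 4.7], [0.09, 2.05], [-2.69, 2.69]. Speed limits (rad/s): [2.57, 2.57, 3.14, 3.14, 3.14, 3.14, 3.14].

INTERFACE

Orientations are given as a rotation vector (axis times angle).
In Python, from bench import ctrl gives the robot as it stands. The module is installed in compiled form; this text tells all that it offers.
- The arm moves only by the tool move_arm, never from a script. Its argument "rows" is a list of rows, each an object with "xyz": the shift along the tool's x, y, z in cm, a list of three; "twist": the turn, a rotation vector about the tool's x, y, z in rad, a list of three; "grip": the closure, from 0 (fully open) to 1 (shut). A call has 1 to 5 rows; each row is the pose to reach, as a shift and turn from the pose commanded when the call began, along the tool's axes at that moment; what a row does not reach only later rows make up. A row lasts 1/10 s, in which the tool goes at most 50 mm and 8.59 degrees, less where a joint would pass 70% of its speed; a pose out of reach is approached as far as the arm can. A call with a gripper value outside its range is refused whole. The fingers move at their own pace and stop on an object; "force" is the grip in N (left out, the last holds). Time passes only in rows, so rows that repeat a pose let the fingers close. It gives the time, the measured TCP pose, the force and the opening at its end, in the units of the state.
- ctrl.get_state(): the state, without advancing time (a new reading comes with each control period).
- ctrl.get_image(name): name is "side" or "top" or "wrist"; returns (picture, depth): 420x560x3 uint8, blue, green, red; 420x560 float32, m along the optical axis (not along the pixel's ray), 0 where there is no reading.
- ctrl.camera_info(name): a dict with "mtx" (3x3 intrinsics, pixels), "k1" (the pictures are not rectified: a ray, as slopes to the right and down, at radius r is drawn at 1 + k1 r^2 times it, then the intrinsics apply), "world_from_camera" (4x4, takes a point from camera to world coordinates). Camera axes: x right, y down, z forward; pixel columns grow to the right and rows downward; lengths in m; the calibration is good to about 2 mm. A picture is of the moment at which its call begins: read the wrist's pose just before it. camera_info takes no time and is no camera call; for the wrist camera it gives the pose at the moment of the call.
- ctrl.close_job(): hands the job in, once; it reports no verdict.
The state is a dict: "time": time; "joint_positions": joint angles; "qd": joint speeds; "joint_torque": joint torques, N m; "position": TCP position; "tool_rot": TCP orientation; "ft_force": force on the tool from outside, world axes, zero at the start; "torque": the same for the moment, N m; "grip_width": opening from 0.0 (shut) to 1.0 (fully open).
Only numpy, scipy, OpenCV 4.12 (cv2) and the standard library are available. Lean on these libraries where they do the work, as an engineer would, in place of code of your own. Each camera call takes 0.05 s, during which the arm holds its last target. There are 200 camera calls.

TASK

Start the UV cure of the mosaic tealight holder that stands in the white curing box: push the raised lid fully shut, then switch on the red mains rocker, then the blue turntable rocker, and last press the green start button fully down and let it spring back up. Only push and press: leave the black warm-air rocker off and the red mushroom stop button unpressed, and do not move or pick up any of the loose things around.

Things in the scene. Friction and masses are not known exactly. Their poses are not given: they have to be found in the camera images.
- curing_box: white bench UV curing box, fixed, 300 mm deep (x), 340 wide (y); origin under its centre, on the table; x points from its front (switch deck, facing the robot) to the lid hinge at the back, y to the left. The front 100 mm is a flat deck 100 mm high with a row of controls, left to right: red mains, blue turntable and black warm-air rockers, green start, red mushroom stop
- lid (a joint): lid angle in rad: 0 fully shut, grows as it opens; starts part open at 0.55 to 0.95; stiff hinge, so it stays wherever it is left; about 1 to 5 N at its front edge pushes it down
- lid_hinge (a point): middle of the lid's hinge line, which runs along the box's y axis at the back, 126 mm above the table; fixed to the box
- lid_front (a point): point on the lid's top face, in the middle of its width, 185 mm from the hinge line and 20 mm in from the front edge; 6 mm above the lid's middle plane, in which the hinge line lies. The lid is a flat white frame with an amber window, 340 mm wide, 205 mm long, 12 mm thick; shut, its top is 132 mm above the table
- mains (a joint): red rocker angle in rad: 0 off, 0.40 on; snaps to either end, turning over at the middle (0.20); about 3 to 5 N on the far end of its raised half turns it on
- mains_press (a point): on top of the red rocker's far half (white dash, away from the robot, raised while off), 11 mm beyond the pivot line, which runs along the box's y. Each half is 16 mm long, 22 wide. Off: the far edge is 13 mm above the deck; on: the far half lies level, 7 mm above the deck, and the near half stands up. Press the far half down to switch on
- turntable (a joint): blue rocker angle in rad, same kind as the red one: 0 off, 0.40 on
- turntable_press (a point): the same point on the blue rocker's far half
- warm_air (a joint): black rocker angle in rad, same kind: 0 off; leave it off
- warm_air_press (a point): the same point on the black rocker's far half
- start (a joint): travel of the green start button in m: 0 up, 0.006 fully down; spring return, about 5 N fully down
- start_top (a point): centre of the top of the round green start button, 26 mm wide, 22 mm above the deck when up, in a black collar 42 mm wide and 12 mm high; pressed straight down
- stop (a joint): travel of the red mushroom stop button in m: 0 up; leave it up
- stop_top (a point): centre of the top of the red mushroom stop button, 38 mm wide, 34 mm above the deck, on a yellow collar
- tealight: the piece to be cured: open mosaic-glass tealight holder, 80 mm wide, 58 mm high, standing on the turntable inside the box under the lid; origin at the centre of its underside. Leave it alone
- lamp_globe: loose mosaic lamp globe (98 mm wide, about 125 mm high) on a bronze foot, standing in the grey tray; origin at the centre of its underside. Leave it alone
- bead_bowl: loose patterned white bowl (92 mm wide, 36 mm high) of pale beads, in the grey tray; origin at the centre of its underside. Leave it alone
- chip_bowl: loose patterned white bowl (92 mm wide, 36 mm high) of blue beads, on the table to the right; origin at the centre of its underside. Leave it alone
- glue: loose white glue bottle with orange cap, 48 mm wide, 125 mm high, on the table to the right; origin at the centre of its underside. Leave it alone
- bead_jar: loose striped bead jar with bronze cap, 76 mm wide, 94 mm high, on the table to the right; origin at the centre of its underside. Leave it alone
- brass_cap: loose brass lamp cap, 68 mm wide, 50 mm high, on the table in front of the box; origin at the centre of its underside. Leave it alone
- tweezers: loose steel tweezers, 130 mm long, lying on the table in front of the box; origin at the centre of its underside. Leave it alone

How it is judged:
On the way, in this order (a step that is already met when the one before it is completed fails the run):
1. the lid is pushed fully shut (value of joint lid below 0.03 rad), for 0.2 s.
2. then the red mains rocker is switched on (value of joint mains above 0.3 rad), for 0.1 s.
3. then the blue turntable rocker is switched on (value of joint turntable above 0.3 rad), for 0.1 s.
4. then the green start button is pressed fully down (value of joint start above 0.0045 m and value of joint lid below 0.03 rad and value of joint each of mains, turntable above 0.3 rad), for 0.05 s.
At the end, for the whole second after the job is handed in: lid shut (below 0.03 rad), red and blue rockers on (above 0.3 rad), black rocker off (below 0.1 rad), start and stop buttons back up (less than 1.5 mm down), every loose thing within 25 mm of where it stood and tilted less than 0.5 rad (value of joint lid below 0.03 rad and value of joint each of mains, turntable above 0.3 rad and value of joint warm_air below 0.1 rad and value of joint each of start, stop below 0.0015 m and not (distance of any of tealight, lamp_globe, bead_bowl, chip_bowl, glue, bead_jar, brass_cap, tweezers from where it was at the start of the episode above 0.025 m or angle between any of tealight, lamp_globe, bead_bowl, chip_bowl, glue, bead_jar, brass_cap, tweezers's own z axis and vertical above 0.5 rad)); the robot touches nothing.
It fails at once if a control is operated out of order: a rocker on or start pressed with the lid open, turntable on before mains, start before both rockers are on ((value of joint lid above 0.06 rad and (value of joint any of mains, turntable above 0.2 rad or value of joint start above 0.003 m)) or (value of joint turntable above 0.2 rad and value of joint mains below 0.2 rad) or (value of joint start above 0.003 m and value of joint any of mains, turntable below 0.2 rad)).
It fails at once if the black warm-air rocker is switched on or the stop button is pressed (value of joint warm_air above 0.2 rad or value of joint stop above 0.003 m).
It fails at once if the lid is lifted further open (value of joint lid above 1.1 rad).
It fails at once if a loose thing is moved, lifted or tipped (more than 25 mm or 0.5 rad) (distance of any of tealight, lamp_globe, bead_bowl, chip_bowl, glue, bead_jar, brass_cap, tweezers from where it was at the start of the episode above 0.025 m or angle between any of tealight, lamp_globe, bead_bowl, chip_bowl, glue, bead_jar, brass_cap, tweezers's own z axis and vertical above 0.5 rad).
It also fails if it takes over 51 s, if anything falls off the work surface, if the arm or the gripper's body presses on something with over 40 N, if the wrist force passes 120 N, or if a joint passes its speed limit or range.

## Working session

There is one attempt and no reset: what is moved stays moved. The work goes in short steps, Python scripts to look and compute and a tool call to move; the robot and the scene stay as the last step left them, time stands still between calls to the robot, and variables do not carry over. Pictures are saved under pics/ and viewed, about 8 in all and at most 12, crops included, and the job is handed in when it is done.

Besides the shell and the picture viewer there is one more tool, called after "Emit:" as name(argument=value, ...), one argument or row to a line, values as JSON. move_arm: Moves the arm, as the interface text tells. Its arguments: {"type":"object","properties":{"rows":{"type":"array"},"force":{"type":"number"}},"required":["rows"]}

```bash
mkdir -p pics; cat > h.py <<'E'
import numpy as np, cv2
from bench import ctrl
from scipy.spatial.transform import Rotation as R
def cloud(n):
    im,d=ctrl.get_image(n); c=ctrl.camera_info(n); K=np.array(c["mtx"]); T=np.array(c["world_from_camera"])
    v,u=np.mgrid[:420,:560]; x=(u-K[0,2])/K[0,0]; y=(v-K[1,2])/K[1,1]
    a,b=x.copy(),y.copy()
    for _ in range(8):
        f=1+c["k1"]*(a*a+b*b); a,b=x/f,y/f
    P=np.stack([a*d,b*d,d],-1)@T[:3,:3].T+T[:3,3]
    P[d==0]=np.nan
    return im,d,P
E
python3 - <<'E'
from h import *
s=ctrl.get_state(); print(s)
for n in ("top","side"):
    im,d,P=cloud(n); cv2.imwrite(f"pics/{n}0.png",im); np.save(f"{n}0.npy",P)
    print(n,ctrl.camera_info(n))
E
```

```text
{'time': 0.0, 'joint_positions': array([ 1.33810914,  0.32186414, -0.07012136,  1.45167542,  0.02260187,
        1.37081493, -0.05690351]), 'qd': array([-0.00085994,  0.00012605,  0.00244891,  0.00065842, -0.00132091,
       -0.00125028,  0.00017353]), 'joint_torque': array([-2.30766454e-04, -4.91282701e+01, -4.03702240e-01, -3.12526023e+01,
       -6.39276858e-02,  4.38099552e-02,  1.71464258e-04]), 'position': array([ 0.15862954, -0.62978795,  0.23243486]), 'tool_rot': array([-3.11576279e+00, -3.86526812e-01,  5.20111269e-04]), 'ft_force': array([-0.08548245, -0.85582521,  0.80556114]), 'torque': array([ 0.01832532,  0.02514765, -0.01933453]), 'grip_width': 1.0030638117890367}
top {'mtx': array([[460.03568617,   0.        , 284.10072487],
       [  0.        , 460.03568617, 213.76537338],
       [  0.        ,   0.        ,   1.        ]]), 'k1': -0.002934242783144264, 'world_from_camera': array([[ 0.01282697, -0.99586907,  0.08989034,  0.45111216],
       [-0.99991055, -0.01243434,  0.00492652, -0.01200072],
       [-0.00378844, -0.08994549, -0.99593948,  1.45861487],
       [ 0.        ,  0.        ,  0.        ,  1.        ]])}
side {'mtx': array([[398.68379895,   0.        , 278.03624023],
       [  0.        , 398.68379895, 209.73822877],
       [  0.        ,   0.        ,   1.        ]]), 'k1': 0.014710391722141239, 'world_from_camera': array([[ 0.98821625, -0.1146263 ,  0.10143695,  0.42349629],
       [-0.15283183, -0.7024278 ,  0.69515294, -1.06414374],
       [-0.00843068, -0.70246423, -0.71166912,  1.15332872],
       [ 0.        ,  0.        ,  0.        ,  1.        ]])}
```

View pics/top0.png

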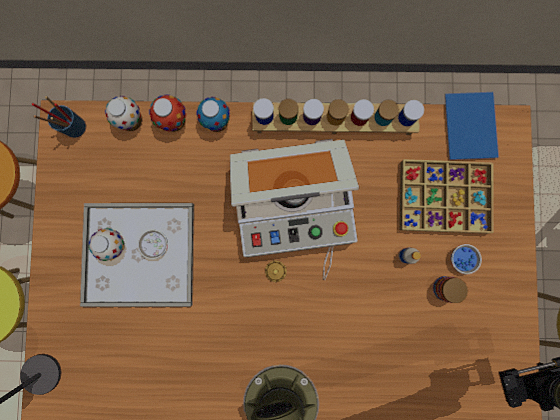

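View pics/side0.png

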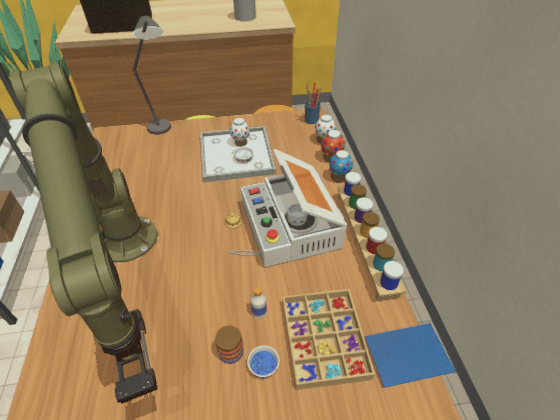

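The top view shows the box slightly yawed. Its controls are red (256,240), blue (275,237), black (294,235), green (316,232) and stop (341,229). The lid is raised, with its handle near (295,196). Brass cap (275,271) and tweezers (327,263) are in front of the box. The side view agrees.

```bash
cat > m.py <<'E'
from h import *
im=cv2.imread("pics/top0.png"); P=np.load("top0.npy"); hsv=cv2.cvtColor(im,cv2.COLOR_BGR2HSV)
S=cv2.imread("pics/side0.png"); PS=np.load("side0.npy"); hs=cv2.cvtColor(S,cv2.COLOR_BGR2HSV)
def mask(h,a,b,s=120,v=50):
    m=(h[...,0]>=a)&(h[...,0]<=b)&(h[...,1]>s)&(h[...,2]>v); return m
for nm,h,Q,box in (("top",hsv,P,(215,258,235,365)),("side",hs,PS,(170,255,235,290))):
  for c,(a,b) in dict(red=(0,6),red2=(172,180),blue=(100,125),green=(45,85),yellow=(20,32)).items():
    m=mask(h,a,b); w=np.zeros_like(m); w[box[0]:box[1],box[2]:box[3]]=1; m&=w
    n,l,st,ce=cv2.connectedComponentsWithStats(m.astype(np.uint8))
    for i in range(1,n):
        if st[i,4]>12: print(nm,c,ce[i].round(1),st[i,4],np.nanmean(Q[l==i],0).round(4),np.nanmax(Q[l==i][:,2]).round(4))
# deck points
for nm,Q in (("top",P),("side",PS)):
    m=(abs(Q[...,2]-.1)<.006)&(Q[...,0]>.35)&(Q[...,0]<.8)&(abs(Q[...,1])<.3)
    mm=cv2.morphologyEx(m.astype(np.uint8),cv2.MORPH_OPEN,np.ones((3,3)))
    n,l,st,ce=cv2.connectedComponentsWithStats(mm); i=1+st[1:,4].argmax()
    p=Q[l==i]; r=cv2.minAreaRect(p[:,:2].astype(np.float32)); print(nm,st[i],p[:,2].mean(),r,cv2.boxPoints(r))
# lid: plane fit via amber window
m=mask(hsv,5,20,150,80); w=np.zeros_like(m); w[150:195,245:345]=1; m&=w; p=P[m]; p=p[p[:,2]>.15]
A=np.c_[p[:,:2],np.ones(len(p))]; k=np.linalg.lstsq(A,p[:,2],rcond=None)[0]; print("lid plane",k,np.arctan(np.hypot(*k[:2])),(A@k-p[:,2]).std(),p.min(0),p.max(0))
# all points high in box region
m=(P[...,2]>.15)&(P[...,0]>.45)&(P[...,0]<.85)&(abs(P[...,1]+.03)<.2); w=np.zeros_like(m); w[138:215,225:360]=1; p=P[m&w]
res=np.abs(np.c_[p[:,:2],np.ones(len(p))]@k-p[:,2]); p=p[res<.012]; r=cv2.minAreaRect(p[:,:2].astype(np.float32)); print("lid pts",len(p),r,cv2.boxPoints(r),p[:,2].max(),p[p[:,2].argmax()])
E
python3 m.py
```

```text
top red [341.  228.1] 84 [ 0.5315 -0.1702  0.1324] 0.1388
top red [256.1 239.4] 90 [0.4966 0.076  0.1078] 0.1173
top blue [274.6 236.9] 88 [0.5045 0.0218 0.1081] 0.1172
top green [315.1 231.8] 49 [ 0.5205 -0.0962  0.1204] 0.1276
top yellow [337.2 231.4] 35 [ 0.5229 -0.1617  0.1096] 0.1251
side red [254.  190.6] 41 [0.4966 0.0747 0.1082] 0.1157
side red [271.9 233.3] 70 [ 0.531  -0.1754  0.1329] 0.1398
side blue [257.2 200. ] 27 [0.5027 0.0196 0.1091] 0.1144
side yellow [237.2 220.5] 63 [0.4191 0.0065 0.0241] 0.0432
side yellow [272.1 239.4] 52 [ 0.5302 -0.1836  0.1107] 0.1287
top [ 240  208  118   48 3016] 0.10048477468846426 ((0.5205008387565613, -0.04802908003330231), (0.10053061693906784, 0.33982717990875244), 8.254823684692383) [[ 0.44636083  0.1129072 ]
 [ 0.49515185 -0.22339913]
 [ 0.59464085 -0.20896536]
 [ 0.5458498   0.12734097]]
side [ 242  183   51   68 1269] 0.10176962073404955 ((0.521255373954773, -0.046985968947410583), (0.1023837998509407, 0.34298962354660034), 8.3701810836792) [[ 0.4456446   0.11523022]
 [ 0.49557292 -0.22410597]
 [ 0.59686613 -0.20920216]
 [ 0.5469378   0.13013403]]
lid plane [-0.75953699 -0.11136917  0.7114951 ] 0.6547070763945979 0.0021583036504143555 [ 0.62211412 -0.14720348  0.15021303] [0.75169367 0.09994955 0.23321919]
lid pts 5561 ((0.6768319010734558, -0.025077491998672485), (0.15365466475486755, 0.33941885828971863), 7.810011863708496) [[ 0.5776556   0.13261777]
 [ 0.62377876 -0.20365268]
 [ 0.7760082  -0.18277276]
 [ 0.72988504  0.1534977 ]] 0.26207600386499164 [ 0.60623655 -0.03666186  0.262076  ]
```

```bash
cat > go.py <<'E'
# go.py bx by z : shift (cm, tool axes) & twist to place TCP at box-frame bx,by and height z, with tool x along box x
import sys; from h import *
O=np.array([.6195,-.0335]); Y=.1449
def w(bx,by): c,s=np.cos(Y),np.sin(Y); return O+np.array([c*bx-s*by,s*bx+c*by])
if __name__=="__main__":
    s=ctrl.get_state(); p=s["position"]; r=R.from_rotvec(s["tool_rot"])
    bx,by,z=map(float,sys.argv[1:4]); t=np.r_[w(bx,by),z]
    G=R.from_matrix(np.array([[np.cos(Y),np.sin(Y),0],[np.sin(Y),-np.cos(Y),0],[0,0,-1]]))
    print("t",s["time"],"at",p.round(4),"target",t.round(4),"F",s["ft_force"].round(2),"grip",s["grip_width"])
    print("shift cm",(r.inv().apply(t-p)*100).round(2),"twist",(r.inv()*G).as_rotvec().round(4))
E
python3 go.py 0.0 0.0 0.38
```

```text
t 0.1 at [ 0.1587 -0.6298  0.2326] target [ 0.6195 -0.0335  0.38  ] F [ 0.89 -0.38  0.3 ] grip 1.0041717816514113
shift cm [ 59.26 -46.59 -14.67] twist [-0.0018  0.0002  0.102 ]
```

Emit:
move_arm(
  rows=[
    {"xyz": [0, 0, -5], "twist": [0, 0, 0], "grip": 1},
    {"xyz": [0, 0, -10], "twist": [0, 0, 0], "grip": 1},
    {"xyz": [0, 0, -14.7], "twist": [0, 0, 0], "grip": 1},
    {"xyz": [3.9, -3.1, -14.7], "twist": [0, 0, 0.05], "grip": 1},
    {"xyz": [7.8, -6.2, -14.7], "twist": [0, 0, 0.102], "grip": 1},
  ],
  force=20,
)

```text
time: 0.6
position: [0.2191, -0.5517, 0.3819]
tool_rot: [3.131, 0.218, 0.002]
ft_force: [2.4, 0.1, -1.0]
grip_width: 0.631
```

```bash
python3 go.py 0.0 0.0 0.38
```

```text
t 0.6 at [ 0.2191 -0.5517  0.3819] target [ 0.6195 -0.0335  0.38  ] F [ 2.42  0.11 -1.02] grip 0.6309816525239018
shift cm [ 46.84 -45.77   0.1 ] twist [ 0.0028 -0.0009 -0.0058]
```

Emit:
move_arm(
  rows=[
    {"xyz": [3.5, -3.4, 0], "twist": [0, 0, 0], "grip": 1},
    {"xyz": [7, -6.8, 0], "twist": [0, 0, 0], "grip": 1},
    {"xyz": [10.5, -10.3, 0], "twist": [0, 0, 0], "grip": 1},
    {"xyz": [14, -13.7, 0], "twist": [0, 0, 0], "grip": 1},
    {"xyz": [17.5, -17.1, 0], "twist": [0, 0, 0], "grip": 1},
  ],
)

```text
time: 1.1
position: [0.3685, -0.3548, 0.3803]
tool_rot: [3.133, 0.227, -0.001]
ft_force: [0.6, -0.2, 0.0]
grip_width: 0.173
```

Emit:
move_arm(
  rows=[
    {"xyz": [3.5, -3.4, 0], "twist": [0, 0, 0], "grip": 1},
    {"xyz": [7, -6.8, 0], "twist": [0, 0, 0], "grip": 1},
    {"xyz": [10.5, -10.3, 0], "twist": [0, 0, 0], "grip": 1},
    {"xyz": [14, -13.7, 0], "twist": [0, 0, 0], "grip": 1},
    {"xyz": [17.5, -17.1, 0], "twist": [0, 0, 0], "grip": 1},
  ],
)

```text
time: 1.6
position: [0.5169, -0.1605, 0.3804]
tool_rot: [3.133, 0.227, -0.0]
ft_force: [0.7, -0.8, -0.0]
grip_width: 0.003
```

```bash
python3 go.py 0.0 0.0 0.38
```

```text
t 1.6 at [ 0.5169 -0.1605  0.3804] target [ 0.6195 -0.0335  0.38  ] F [ 0.75 -0.78 -0.03] grip 0.0029800476427317805
shift cm [ 11.98 -11.09   0.03] twist [ 0.0004  0.0003 -0.0004]
```

Emit:
move_arm(
  rows=[
    {"xyz": [3.4, -3.1, 0], "twist": [0, 0, 0], "grip": 1},
    {"xyz": [6.8, -6.3, 0], "twist": [0, 0, 0], "grip": 1},
    {"xyz": [10.2, -9.4, 0], "twist": [0, 0, 0], "grip": 1},
    {"xyz": [12, -11.1, 0], "twist": [0, 0, 0], "grip": 1},
    {"xyz": [12, -11.1, 0], "twist": [0, 0, 0], "grip": 1},
  ],
)

```text
time: 2.1
position: [0.62, -0.0299, 0.379]
tool_rot: [-3.129, -0.239, 0.002]
ft_force: [-0.1, 0.4, 0.5]
grip_width: 0.005
```

Emit:
move_arm(
  rows=[
    {"xyz": [0, 0, 4], "twist": [0, 0, 0], "grip": 1},
    {"xyz": [0, 0, 8], "twist": [0, 0, 0], "grip": 1},
    {"xyz": [0, 0, 10], "twist": [0, 0, 0], "grip": 1},
    {"xyz": [0, 0, 11.5], "twist": [0, 0, 0], "grip": 1},
    {"xyz": [0, 0, 13], "twist": [0, 0, 0], "grip": 1},
  ],
)

```text
time: 2.6
position: [0.6191, -0.0361, 0.2506]
tool_rot: [3.133, 0.225, 0.002]
ft_force: [-0.5, -0.5, 2.4]
grip_width: 0.008
```

```bash
python3 go.py -0.02 0.0 0.143; python3 -c "
from h import *
im,d,P=cloud('side');cv2.imwrite('pics/s1.png',cv2.resize(im[120:280,200:400],None,fx=3,fy=3))"
```

```text
t 2.6 at [ 0.6191 -0.0361  0.2506] target [ 0.5997 -0.0364  0.143 ] F [-0.47 -0.51  2.36] grip 0.007683068002951445
shift cm [-1.93 -0.26 10.75] twist [ 0.001  -0.001  -0.0014]
```

View pics/s1.png

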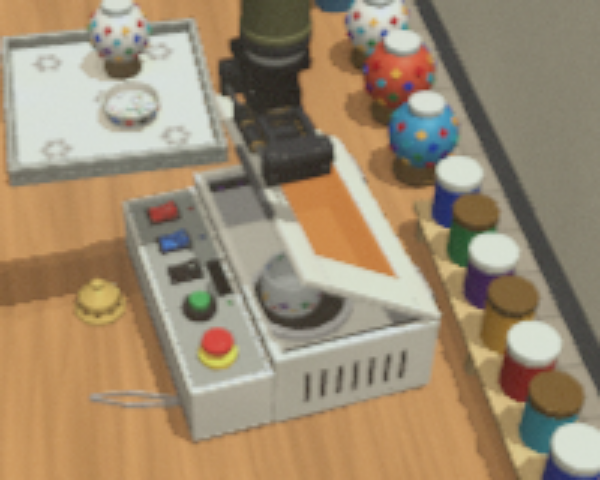

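The fingertips rest on the lid's front frame (crop about (295,160)) with 2.4 N. I'll push it down in an arc.

Emit:
move_arm(
  rows=[
    {"xyz": [-0.5, 0, 1.5], "twist": [0, 0, 0], "grip": 1},
    {"xyz": [-0.9, 0, 3], "twist": [0, 0, 0], "grip": 1},
    {"xyz": [-1.2, 0, 4.5], "twist": [0, 0, 0], "grip": 1},
    {"xyz": [-1.5, 0, 6], "twist": [0, 0, 0], "grip": 1},
    {"xyz": [-1.7, 0, 7.5], "twist": [0, 0, 0], "grip": 1},
  ],
)

```text
time: 3.15
position: [0.6021, -0.0377, 0.1749]
tool_rot: [3.133, 0.227, 0.001]
ft_force: [-1.4, 0.0, 1.7]
grip_width: 0.003
```

```bash
python3 go.py -0.02 0.0 0.142
```

```text
t 3.15 at [ 0.6021 -0.0377  0.1749] target [ 0.5997 -0.0364  0.142 ] F [-1.36  0.03  1.67] grip 0.0034038569666046455
shift cm [-0.22 -0.17  3.29] twist [ 0.0005 -0.0004 -0.0003]
```

Emit:
move_arm(
  rows=[
    {"xyz": [-0.2, 0, 1], "twist": [0, 0, 0], "grip": 1},
    {"xyz": [-0.2, 0, 2], "twist": [0, 0, 0], "grip": 1},
    {"xyz": [-0.2, 0, 2.8], "twist": [0, 0, 0], "grip": 1},
    {"xyz": [-0.2, 0, 3.2], "twist": [0, 0, 0], "grip": 1},
    {"xyz": [-0.2, 0, 3.2], "twist": [0, 0, 0], "grip": 1},
  ],
)

```text
time: 3.65
position: [0.6004, -0.0376, 0.1436]
tool_rot: [-3.133, -0.228, -0.001]
ft_force: [-0.6, 0.9, 0.6]
grip_width: 0.007
```

Emit:
move_arm(
  rows=[
    {"xyz": [0, 0, 0.1], "twist": [0, 0, 0], "grip": 1},
    {"xyz": [0, 0, 0.2], "twist": [0, 0, 0], "grip": 1},
    {"xyz": [0, 0, 0.3], "twist": [0, 0, 0], "grip": 1},
    {"xyz": [0, 0, 0.3], "twist": [0, 0, 0], "grip": 1},
  ],
)

```text
time: 4.05
position: [0.6006, -0.0376, 0.1434]
tool_rot: [3.132, 0.227, 0.002]
ft_force: [-6.2, 0.3, 14.8]
grip_width: 0.004
```

A firm stop at the expected height shows the lid is shut. I'll lift off and check while measuring the controls.

Emit:
move_arm(
  rows=[
    {"xyz": [0, 0, -4], "twist": [0, 0, 0], "grip": 1},
    {"xyz": [-2, 0, -8], "twist": [0, 0, 0], "grip": 1},
    {"xyz": [-6, 0, -10], "twist": [0, 0, 0], "grip": 1},
    {"xyz": [-10, 0, -12], "twist": [0, 0, 0], "grip": 1},
    {"xyz": [-11, 0, -13], "twist": [0, 0, 0], "grip": 1},
  ],
)

```text
time: 4.55
position: [0.4894, -0.0543, 0.2724]
tool_rot: [3.13, 0.225, 0.002]
ft_force: [0.8, -0.4, -0.1]
grip_width: 0.005
```

```bash
cat > w.py <<'E'
from h import *; from go import O,Y
for n in ("wrist","top"):
    im,d,P=cloud(n); cv2.imwrite(f"pics/{n}1.png",im); np.save(f"{n}1.npy",P)
    c,s=np.cos(Y),np.sin(Y); D=P[...,:2]-O; bx=c*D[...,0]+s*D[...,1]; by=-s*D[...,0]+c*D[...,1]
    L=(bx>-.04)&(bx<.14)&(abs(by)<.16)&(P[...,2]<.2)
    if n=="top":L&=(abs(by)>.13)
    if L.sum()>20: k=np.polyfit(bx[L],P[L][:,2],1); print(n,"lid slope",k,np.median(P[L][:,2]),L.sum())
    D2=(abs(P[...,2]-.1)<.005)&(bx>-.16)&(bx<-.04)&(abs(by)<.18); print("deck z",np.median(P[D2][:,2]), "bx range",np.percentile(bx[D2],[1,99]),"by",np.percentile(by[D2],[1,99]))
    h=cv2.cvtColor(im,cv2.COLOR_BGR2HSV)
    for nm,(a,b) in dict(red=(0,8),red2=(172,180),blue=(100,125),green=(45,85)).items():
        m=((h[...,0]>=a)&(h[...,0]<=b)&(h[...,1]>120)&(h[...,2]>45)&(P[...,2]>.102)&(P[...,2]<.15)&(bx>-.15)&(bx<-.05)&(abs(by)<.17)).astype(np.uint8)
        m=cv2.morphologyEx(m,cv2.MORPH_CLOSE,np.ones((7,7)))
        N,l,st,ce=cv2.connectedComponentsWithStats(m)
        for i in range(1,N):
            if st[i,4]>30:
                q=l==i; print(n,nm,ce[i].round(1),st[i,4],"bx",np.nanpercentile(bx[q],[2,50,98]).round(4),"by",np.nanpercentile(by[q],[2,50,98]).round(4),"z",np.nanpercentile(P[q][:,2],[2,50,98]).round(4))
E
python3 w.py
```

```text
wrist lid slope [-0.05482233  0.13012756] 0.13080231811951737 38758
deck z 0.1006787134694957 bx range [-0.14712937 -0.05548146] by [-0.16457173  0.16647271]
wrist red [121.5 121.5] 31 bx [-0.069  -0.0674 -0.065 ] by [0.1234 0.1255 0.1283] z [0.1008 0.1022 0.1034]
wrist red [124.3 165.8] 1242 bx [-0.1215 -0.1033 -0.0864] by [0.1146 0.1255 0.1388] z [0.1022 0.1075 0.1132]
wrist red [428.5 170.4] 1686 bx [-0.1201 -0.1033 -0.0883] by [-0.1392 -0.1215 -0.1066] z [0.127  0.1326 0.1349]
wrist blue [189.3 165.9] 1084 bx [-0.1212 -0.1033 -0.0866] by [0.0602 0.0708 0.082 ] z [0.1027 0.1078 0.1132]
wrist green [333.4 169.7] 690 bx [-0.1154 -0.1043 -0.0933] by [-0.0599 -0.0489 -0.0381] z [0.1133 0.1219 0.1236]
top lid slope [0.00049093 0.13196134] 0.13197761475557457 1254
deck z 0.10043208523325231 bx range [-0.14891672 -0.05410432] by [-0.16844048  0.16829351]
top red [256.  238.3] 104 bx [-0.1206 -0.1034 -0.0746] by [0.1149 0.1263 0.1381] z [0.0994 0.1069 0.1149]
```

View pics/wrist1.png

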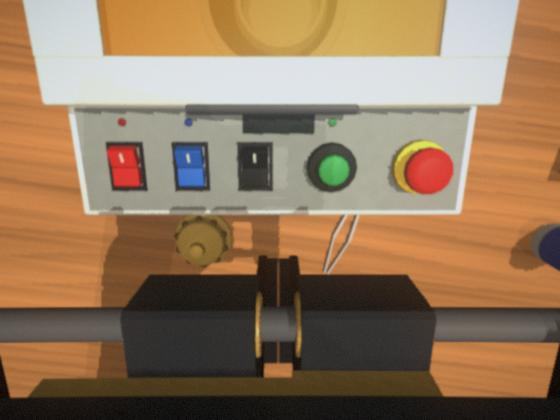

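The wrist view shows the shut lid and the controls: red (124,166), blue (189,166), black (254,166), green (333,169), stop (428,170). The rocker pivot is at box x ≈ -0.104, and the top depth gives a flat lid at 132 mm.

```bash
python3 go.py -0.092 0.126 0.15
```

```text
t 4.65 at [ 0.4917 -0.0543  0.2724] target [0.5103 0.0779 0.15  ] F [0.79 0.91 0.5 ] grip 0.01084343248350861
shift cm [  3.68 -12.86  12.21] twist [ 0.0033 -0.0037 -0.0016]
```

Emit:
move_arm(
  rows=[
    {"xyz": [1.3, -4.5, 0], "twist": [0, 0, 0], "grip": 1},
    {"xyz": [2.6, -9, 2], "twist": [0, 0, 0], "grip": 1},
    {"xyz": [3.7, -12.9, 5], "twist": [0, 0, 0], "grip": 1},
    {"xyz": [3.7, -12.9, 9], "twist": [0, 0, 0], "grip": 1},
    {"xyz": [3.7, -12.9, 11], "twist": [0, 0, 0], "grip": 1},
  ],
)

```text
time: 5.15
position: [0.508, 0.0822, 0.1563]
tool_rot: [-3.13, -0.235, 0.007]
ft_force: [-0.3, -1.1, -1.2]
grip_width: 0.003
```

```bash
python3 go.py -0.092 0.126 0.118
```

```text
t 5.15 at [0.508  0.0822 0.1563] target [0.5103 0.0779 0.118 ] F [-0.29 -1.14 -1.21] grip 0.003086896488855282
shift cm [0.18 0.47 3.82] twist [-0.0029  0.0044  0.005 ]
```

Emit:
move_arm(
  rows=[
    {"xyz": [0, 0, 0], "twist": [0, 0, 0], "grip": 1},
    {"xyz": [0, 0, 0], "twist": [0, 0, 0], "grip": 1},
    {"xyz": [0, 0, 0], "twist": [0, 0, 0], "grip": 1},
  ],
)

```text
time: 5.45
position: [0.5107, 0.0796, 0.1617]
tool_rot: [-3.133, -0.227, -0.003]
ft_force: [-0.5, 0.1, -0.4]
grip_width: 0.01
```

```bash
python3 go.py -0.092 0.126 0.118
```

```text
t 5.45 at [0.5107 0.0796 0.1617] target [0.5103 0.0779 0.118 ] F [-0.52  0.13 -0.41] grip 0.009885776979738584
shift cm [-0.08  0.16  4.37] twist [-0.0005 -0.0023 -0.0004]
```

Emit:
move_arm(
  rows=[
    {"xyz": [0, 0.2, 1.5], "twist": [0, 0, 0], "grip": 1},
    {"xyz": [0, 0.2, 3], "twist": [0, 0, 0], "grip": 1},
    {"xyz": [0, 0.2, 3.7], "twist": [0, 0, 0], "grip": 1},
    {"xyz": [0, 0.2, 4.2], "twist": [0, 0, 0], "grip": 1},
    {"xyz": [0, 0.2, 4.3], "twist": [0, 0, 0], "grip": 1},
  ],
)

```text
time: 5.95
position: [0.5094, 0.0771, 0.1182]
tool_rot: [3.132, 0.227, -0.002]
ft_force: [-4.0, -1.2, 14.3]
grip_width: 0.006
```

Emit:
move_arm(
  rows=[
    {"xyz": [0, 0, 0.1], "twist": [0, 0, 0], "grip": 1},
    {"xyz": [0, 0, 0.1], "twist": [0, 0, 0], "grip": 1},
    {"xyz": [0, 0, 0.1], "twist": [0, 0, 0], "grip": 1},
  ],
)

```text
time: 6.25
position: [0.5094, 0.0771, 0.1182]
tool_rot: [3.132, 0.227, -0.001]
ft_force: [-6.0, -1.3, 14.5]
grip_width: 0.005
```

It bottomed exactly at the "on" height (tip 107 mm). I'll lift and verify before moving on.

Emit:
move_arm(
  rows=[
    {"xyz": [0, 0, -2], "twist": [0, 0, 0], "grip": 1},
    {"xyz": [-1, 1.5, -6], "twist": [0, 0, 0], "grip": 1},
    {"xyz": [-3, 3.5, -10], "twist": [0, 0, 0], "grip": 1},
    {"xyz": [-3, 5.5, -10], "twist": [0, 0, 0], "grip": 1},
    {"xyz": [-3, 5.5, -10], "twist": [0, 0, 0], "grip": 1},
  ],
)

```text
time: 6.75
position: [0.4884, 0.0152, 0.2175]
tool_rot: [3.131, 0.219, 0.003]
ft_force: [-0.2, 0.5, -0.0]
grip_width: 0.009
```

```bash
cat > v.py <<'E'
from h import *; from go import O,Y; import sys
im,d,P=cloud("wrist"); cv2.imwrite(f"pics/{sys.argv[1]}.png",im)
c,s=np.cos(Y),np.sin(Y); D=P[...,:2]-O; bx=c*D[...,0]+s*D[...,1]; by=-s*D[...,0]+c*D[...,1]
for n,y in dict(mains=.126,turntable=.071,black=.0165).items():
    f=lambda a,b: np.nanmedian(P[(abs(by-y)<.008)&(bx>a)&(bx<b)][:,2])
    print(n,"near-edge z",f(-.119,-.114).round(4),"far-edge z",f(-.094,-.089).round(4))
E
python3 v.py w2; python3 go.py -0.092 0.071 0.16
```

```text
mains near-edge z 0.1097 far-edge z 0.2905
turntable near-edge z 0.106 far-edge z 0.2919
black near-edge z 0.1047 far-edge z 0.2906
t 6.8 at [0.4877 0.0174 0.2165] target [0.5182 0.0235 0.16  ] F [ 0.05  0.25 -0.98] grip 0.005429411080841381
shift cm [ 3.11 -0.18  5.65] twist [ 0.0006  0.0001 -0.0032]
```

View pics/w2.png

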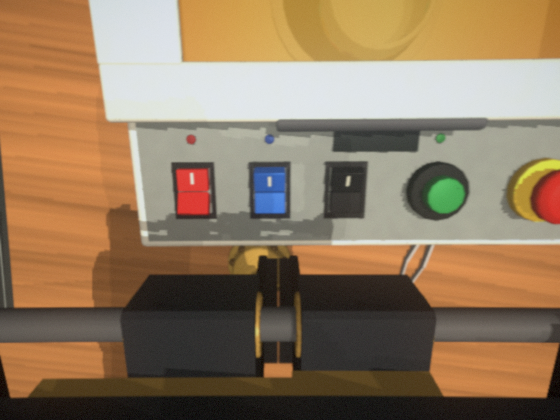

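The red rocker (193,190) now shows its near half raised, and blue (270,190) and black are unchanged. Blue is next.

Emit:
move_arm(
  rows=[
    {"xyz": [1.6, -0.2, 0], "twist": [0, 0, 0], "grip": 1},
    {"xyz": [3.1, -0.2, 2], "twist": [0, 0, 0], "grip": 1},
    {"xyz": [3.1, -0.2, 5.5], "twist": [0, 0, 0], "grip": 1},
    {"xyz": [3.1, -0.2, 5.5], "twist": [0, 0, 0], "grip": 1},
    {"xyz": [3.1, -0.2, 5.5], "twist": [0, 0, 0], "grip": 1},
  ],
)

```text
time: 7.3
position: [0.5172, 0.0263, 0.1607]
tool_rot: [-3.132, -0.23, 0.005]
ft_force: [-0.2, 0.3, 0.3]
grip_width: 0.005
```

```bash
python3 go.py -0.092 0.071 0.118
```

```text
t 7.3 at [0.5172 0.0263 0.1607] target [0.5182 0.0235 0.118 ] F [-0.16  0.33  0.26] grip 0.004757861915822986
shift cm [0.07 0.3  4.27] twist [-0.0017  0.003   0.0016]
```

Emit:
move_arm(
  rows=[
    {"xyz": [0, 0.2, 1.5], "twist": [0, 0, 0], "grip": 1},
    {"xyz": [0, 0.2, 3], "twist": [0, 0, 0], "grip": 1},
    {"xyz": [0, 0.2, 3.6], "twist": [0, 0, 0], "grip": 1},
    {"xyz": [0, 0.2, 4.1], "twist": [0, 0, 0], "grip": 1},
    {"xyz": [0, 0.2, 4.3], "twist": [0, 0, 0], "grip": 1},
  ],
)

```text
time: 7.8
position: [0.5183, 0.023, 0.1182]
tool_rot: [-3.133, -0.227, 0.001]
ft_force: [-1.8, -0.9, 10.3]
grip_width: 0.007
```

Emit:
move_arm(
  rows=[
    {"xyz": [0, 0, 0.1], "twist": [0, 0, 0], "grip": 1},
    {"xyz": [0, 0, 0.1], "twist": [0, 0, 0], "grip": 1},
    {"xyz": [0, 0, 0.1], "twist": [0, 0, 0], "grip": 1},
  ],
)

```text
time: 8.1
position: [0.5184, 0.023, 0.1183]
tool_rot: [3.133, 0.227, -0.001]
ft_force: [-1.9, 0.2, 5.0]
grip_width: 0.003
```

Emit:
move_arm(
  rows=[
    {"xyz": [0, 0, -3], "twist": [0, 0, 0], "grip": 1},
    {"xyz": [-1, 1, -7], "twist": [0, 0, 0], "grip": 1},
    {"xyz": [-3, 4, -9], "twist": [0, 0, 0], "grip": 1},
    {"xyz": [-4, 7, -9], "twist": [0, 0, 0], "grip": 1},
    {"xyz": [-4, 7, -9], "twist": [0, 0, 0], "grip": 1},
  ],
)

```text
time: 8.6
position: [0.4885, -0.0573, 0.2085]
tool_rot: [3.131, 0.215, 0.001]
ft_force: [0.4, -0.2, -0.4]
grip_width: 0.003
```

```bash
python3 v.py w3; python3 go.py -0.104 -0.049 0.16
```

```text
mains near-edge z 0.1105 far-edge z 0.1055
turntable near-edge z 0.1104 far-edge z 0.1053
black near-edge z 0.1054 far-edge z 0.2737
t 8.65 at [ 0.4887 -0.0545  0.208 ] target [ 0.5237 -0.097   0.16  ] F [-0.19 -0.01 -0.58] grip 0.00563958944496187
shift cm [2.86 4.69 4.8 ] twist [ 0.0014 -0.0004 -0.005 ]
```

View pics/w3.png

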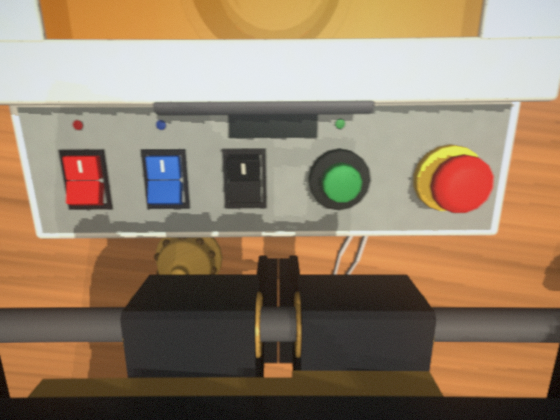

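Red (83,180) and blue (165,180) both read on (near edge 110 mm, far edge 105 mm), and black is still off. Next I'll press green (341,182).

Emit:
move_arm(
  rows=[
    {"xyz": [1.5, 2.4, 0], "twist": [0, 0, 0], "grip": 1},
    {"xyz": [2.9, 4.6, 1.5], "twist": [0, 0, 0], "grip": 1},
    {"xyz": [2.9, 4.6, 4.5], "twist": [0, 0, 0], "grip": 1},
    {"xyz": [2.9, 4.6, 4.5], "twist": [0, 0, 0], "grip": 1},
    {"xyz": [2.9, 4.6, 4.5], "twist": [0, 0, 0], "grip": 1},
  ],
)

```text
time: 9.15
position: [0.5241, -0.0916, 0.1623]
tool_rot: [-3.132, -0.23, 0.002]
ft_force: [-0.2, -0.2, -0.6]
grip_width: 0.006
```

```bash
python3 go.py -0.104 -0.049 0.127
```

```text
t 9.15 at [ 0.5241 -0.0916  0.1623] target [ 0.5237 -0.097   0.127 ] F [-0.23 -0.19 -0.59] grip 0.005907971213582416
shift cm [-0.11  0.53  3.53] twist [-0.0016  0.0013  0.002 ]
```

Emit:
move_arm(
  rows=[
    {"xyz": [0, 0.3, 1], "twist": [0, 0, 0], "grip": 1},
    {"xyz": [0, 0.3, 2.2], "twist": [0, 0, 0], "grip": 1},
    {"xyz": [0, 0.3, 2.8], "twist": [0, 0, 0], "grip": 1},
    {"xyz": [0, 0.3, 3.3], "twist": [0, 0, 0], "grip": 1},
    {"xyz": [0, 0.3, 3.6], "twist": [0, 0, 0], "grip": 1},
  ],
)

```text
time: 9.65
position: [0.5245, -0.0962, 0.1271]
tool_rot: [3.133, 0.227, -0.002]
ft_force: [-8.5, 0.7, 23.7]
grip_width: 0.005
```

Emit:
move_arm(
  rows=[
    {"xyz": [0, 0, 0.1], "twist": [0, 0, 0], "grip": 1},
    {"xyz": [0, 0, 0.2], "twist": [0, 0, 0], "grip": 1},
    {"xyz": [0, 0, 0.2], "twist": [0, 0, 0], "grip": 1},
  ],
)

```text
time: 9.95
position: [0.5245, -0.0962, 0.1272]
tool_rot: [3.132, 0.227, -0.002]
ft_force: [-9.4, 1.4, 18.5]
grip_width: 0.007
```

Bottomed at the fully-down height. I'll lift clear and check.

Emit:
move_arm(
  rows=[
    {"xyz": [0, 0, -3], "twist": [0, 0, 0], "grip": 1},
    {"xyz": [-1, -1, -7], "twist": [0, 0, 0], "grip": 1},
    {"xyz": [-3, -4, -11], "twist": [0, 0, 0], "grip": 1},
    {"xyz": [-4, -5, -13], "twist": [0, 0, 0], "grip": 1},
    {"xyz": [-4, -5, -13], "twist": [0, 0, 0], "grip": 1},
  ],
)

```text
time: 10.45
position: [0.4792, -0.0507, 0.2585]
tool_rot: [3.129, 0.231, 0.01]
ft_force: [0.9, 0.5, 0.5]
grip_width: 0.006
```

Emit:
move_arm(
  rows=[
    {"xyz": [0, 0, 0], "twist": [0, 0, 0], "grip": 1},
    {"xyz": [0, 0, 0], "twist": [0, 0, 0], "grip": 1},
    {"xyz": [0, 0, 0], "twist": [0, 0, 0], "grip": 1},
  ],
)

```text
time: 10.75
position: [0.4776, -0.0532, 0.253]
tool_rot: [-3.132, -0.226, 0.004]
ft_force: [-0.1, -0.9, -0.4]
grip_width: 0.004
```

```bash
python3 v.py w4; python3 w.py; python3 go.py -0.1 0 0.25
```

```text
mains near-edge z 0.1111 far-edge z 0.1059
turntable near-edge z 0.1113 far-edge z 0.1059
black near-edge z 0.3416 far-edge z 0.1114
wrist lid slope [-0.08904129  0.12805699] 0.13032419600675366 31490
deck z 0.09963074987592618 bx range [-0.14810569 -0.05543966] by [-0.16405173  0.16697776]
wrist red [118.3 154.4] 1363 bx [-0.1209 -0.1039 -0.0879] by [0.1151 0.1256 0.1372] z [0.1022 0.1066 0.112 ]
wrist red [445.6 158.7] 2066 bx [-0.1205 -0.1037 -0.0885] by [-0.1381 -0.1204 -0.1056] z [0.1248 0.1314 0.1337]
wrist blue [187.9 154.9] 1230 bx [-0.1197 -0.1044 -0.0883] by [0.0607 0.0712 0.0822] z [0.1039 0.1067 0.1122]
wrist green [342.5 157.8] 806 bx [-0.1153 -0.1044 -0.0937] by [-0.059  -0.0481 -0.0373] z [0.1194 0.1209 0.1225]
top lid slope [-0.00085994  0.13190815] 0.13192214677727598 1258
deck z 0.10048673942512942 bx range [-0.14894532 -0.05416921] by [-0.16784474  0.16828717]
top red [343.1 227. ] 56 bx [-0.1196 -0.1048 -0.0915] by [-0.1377 -0.1294 -0.113 ] z [0.1274 0.1328 0.1376]
top red [256.1 239.4] 93 bx [-0.1226 -0.106  -0.0892] by [0.1153 0.1258 0.1378] z [0.1011 0.1082 0.1165]
top red2 [256.5 239.9] 49 bx [-0.1205 -0.1075 -0.092 ] by [0.1166 0.1249 0.1357] z [0.1013 0.1085 0.1166]
t 10.9 at [ 0.4778 -0.0529  0.2536] target [ 0.5205 -0.0479  0.25  ] F [0.27 0.01 0.14] grip 0.0063463260333814706
shift cm [4.3  0.13 0.35] twist [-0.0013  0.0015 -0.0006]
```

View pics/w4.png

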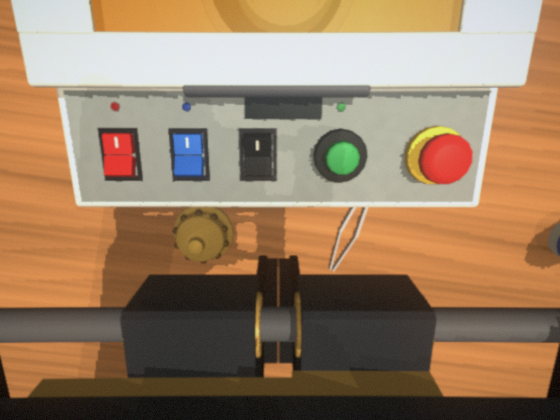

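The final view shows red (118,154) and blue (188,155) on, and black (258,155) off. Green (342,158) is back up, stop is up, and the cap and tweezers are undisturbed.

```bash
python3 -c "
from bench import ctrl; print(ctrl.close_job())"
```

```text
the job is handed in; nothing more can be done
None
```

I did the four steps in order: pushed the lid shut, switched on the red mains and then the blue turntable rocker, and pressed green start fully down and let it spring back. I handed the job in at about 11 s of the 51 s allowed. The hand-in reports no verdict, so these are my own checks.

- **Lid:** it hit a firm stop at 15 N. The top-camera depth then showed it flat (slope about 0.001) with its top at 132 mm.
- **Red and blue rockers:** each bottomed with the fingertip at 107 mm, the "on" height. Afterwards the near halves stood about 5 mm above the far halves.
- **Black rocker:** the final picture and depth reading (far half 111 mm) still show it off.
- **Start button:** it bottomed at 116 mm, its fully-down height. Afterwards its top was back about 21 mm above the deck, as before pressing.
- **Stop button and loose things:** the stop button was untouched at its original height. The brass cap and tweezers look undisturbed in the last picture. I did not re-measure the other loose things, and the arm passed well above those on its way.

**Disagreement:** the wrist-camera depth gave a false lid slope (−0.05 to −0.09). I think that comes from it seeing through the amber window, so I relied on the top camera and the contact height instead.

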